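# Lean a sheet against the angle plate with its foot blocked

### The arm

A 6-joint arm with a two-finger parallel gripper is mounted at the origin on a cart in front of the work surface, level with it; the furniture and walls round the work are solid. World frame = base frame: x ahead of the robot, y to its left, z up, the work surface at z = 0. Lengths are in m, angles in degrees, forces in N, time in s.
With the tool pointing down it reaches from about 0.3 to 0.75 m from the base axis. Payload 8.5 kg.
Tool frame: the origin (TCP) lies midway between the tips of the shut fingers; the grasp point (between the pads) lies env.tcp_to_grasp behind it (env.tcp_to_grasp is the distance from the TCP to the grasp point, in m); z points along the fingers, y is the line along which they close (so a half turn about z gives the same grasp; the last joint's range is limited). The gripper opens to 85 mm and grips with 20 to 120 N. Pads are 22 mm wide; open, the fingers measure 114 mm over their backs; the gripper's body (76 mm by 85 mm) begins 54 mm behind the grasp point. The pads swing forward as they close: fully open they stand 13 mm farther back than shut.
Start: joints at [-12.336, 21.807, 74.336, -0, 83.858, -12.336], TCP at [0.55, 0, 0.231] pointing down, gripper open.
Joint ranges: [-178.18, 178.18], [-50.72, 133.34], [12.68, 142.11], [-81.47, 261.47], [9.98, 163.14], [-165.26, 165.26]. Speed limits (degrees/s): [136.94, 136.94, 180, 180, 180, 180].

### API

Orientations are given as a 3x3 rotation matrix whose columns are the frame's x, y, z axes.
In Python, from rig import observe, optics, job, env gives the robot as it stands. The module is installed in compiled form; this text tells all that it offers.
- The arm moves only by the shell command python3 -m jog 'ROWS' [FORCE]. ROWS is JSON, a list of rows, each a list of 7 numbers: the turn, a rotation vector about the tool's x, y, z in rad, then the shift along the tool's x, y, z in m, then the opening in per cent of the stroke, from 0 (shut) to 100 (fully open). A call has 1 to 10 rows; each row shifts and turns the commanded pose from where the row before left it, along the tool's axes as they then stand; what a row does not reach is not made up. A row lasts 1/8 s, in which the tool goes at most 62.5 mm and 10.7 degrees, less where a joint would pass 70% of its speed; a pose out of reach is approached as far as the arm can. A call is refused whole if a number of a shift passes 0.0625 or a number of a turn 0.188, either way. A call with a gripper value outside its range is refused whole. The fingers move at their own pace and stop on an object; FORCE is the grip in N (left out, the last holds). Time passes only in rows, so rows that do not move let the fingers close. It gives the time, the measured TCP pose, the force, the opening and the grip force at its end, in the units of the state.
- observe(): the state, without advancing time (a new reading comes with each control period).
- optics.get_image(name): name is "scene" or "side" or "wrist"; returns a dict with "pixels" (384x512x3 uint8, red, green, blue), "mtx" (3x3 intrinsics, pixels), "rvec" (rotation vector, rad) and "tvec" (3), from world to camera coordinates, as OpenCV has them. Camera axes: x right, y down, z forward; pixel columns grow to the right and rows downward; lengths in m; the calibration is good to about 2 mm. A picture is of the moment at which its call begins. There is no depth.
- job.close_job(): hands the job in; it is judged then, once.
The state is a dict: "time_s": time; "q": joint angles; "qvel": joint speeds; "joint_efforts": joint torques, N m; "position": TCP position; "tool_rot": TCP orientation; "ft_force": force on the tool from outside, world axes, zero at the start; "wrist_torque": the same for the moment, N m; "grip_width": finger opening in m; "gripper_force": force on a finger pad.
Only numpy, scipy, OpenCV 4.12 (cv2) and the standard library are available. Lean on these libraries where they do the work, as an engineer would, in place of code of your own. Each camera call takes 0.05 s, during which the arm holds its last target. There are 200 camera calls.

### The job

Set the taller of the two grey sheets in the rack (the one with a black strip along its foot) out to dry: stand the steel foot stop in front of the low angle plate, square to it, then take that sheet from the rack and lean it on the top edge of the angle plate, strip end down behind the stop, steeply (about 20 degrees off upright). The strip is slippery, so while you still hold the sheet bring its foot into touch with the stop and its back into touch with the angle plate, gently, and only then let go; leave the other things alone.

Things in the scene. Friction and masses are not known exactly. Their poses are not given: they have to be found in the camera images.
- angle_plate: dark steel angle plate bolted to the bench (does not move): an upright plate 130 mm wide, 10 mm thick, 70 mm high, with its base, gussets and bolts behind it. Origin on the bench at the foot of the middle of its front face; x points horizontally into the plate (away from the free space in front of it, where the sheet and stop go; roughly away from the robot), y along the face, z up
- rest_edge (a point): middle of the top edge of the angle plate's front face, 70 mm above the bench: the edge on which the sheet's back rests
- foot_stop: loose steel foot stop, about 0.6 kg: a flat base 70 mm (x) by 110 mm (y), 14 mm thick, with an upright rib 14 mm thick (x) along the whole middle of it, top of rib 56 mm above the bench; grip the rib from above. The same either way round. Origin at the centre of its underside, z up. Its base face 35 mm from the origin along x holds the sheet's foot; with that face 35 mm in front of the angle plate's face the sheet leans about 20 degrees
- sheet: the taller grey plastic sheet, 80 mm wide (y), 140 mm tall (z), 9 mm thick (x), about 0.15 kg, standing upright in one of the two rack slots; a black, very slippery strip (friction about 0.08) 11 mm thick and 10 mm high runs along its foot. Front and back are alike. Origin at the middle of the foot's underside, z points up the sheet to its top edge
- sheet_top (a point): middle of the sheet's top edge, 140 mm from the origin along z
- rack: fixed wooden rack, 100 mm (x) by 130 mm (y), floor 10 mm above the bench; two slots run along its x, 27 mm either side of the middle, 15 mm wide with ribs up to 46 mm above the bench. Origin at the centre of its underside. The fixed key-cutting machine, much taller than the rack, stands right beyond it (from about 0.47 m in front of the robot, on the right): carry the sheet round its front, not across it
- offcut: bystander: plain grey sheet 70 mm wide, 105 mm tall, 9 mm thick, without a strip, in the other slot of the rack; leave it there. Origin at the middle of its underside
- tape_measure: bystander: yellow tape measure 64 x 78 x 35 mm, lying loose near the left front corner. Origin at the centre of its underside
- marker_pen: bystander: white marker with blue cap, 135 mm long, lying loose at the front edge. Origin at the centre of its underside
- padlock: bystander: brass padlock 71 x 46 x 20 mm, lying loose at the left edge. Origin at its underside

How it is judged (in metres and radians):
On the way, in this order (a step that is already met when the one before it is completed fails the run):
1. foot stop let go on the bench before the angle plate: square within 0.25 rad, origin 45 to 90 mm from the face and within 30 mm of its middle, sheet still in the rack (x of foot_stop in the frame of angle_plate between -0.09 and -0.045 m and y of foot_stop in the frame of angle_plate between -0.03 and 0.03 m and angle between the y axis of foot_stop and the y axis of angle_plate, either way round below 0.25 rad and height (world z) of foot_stop below 0.004 m and contact force between the fingers and foot_stop below 0.1 N and horizontal distance between sheet and rack below 0.06 m), for 0.1 s.
2. the sheet, still held in the fingers and leaning, touches the foot stop and the angle plate at the same time (contact force between the fingers and sheet above 1 N and contact force between sheet and foot_stop above 0.2 N and contact force between sheet and angle_plate above 0.2 N and angle between sheet's own z axis and vertical between 0.14 and 0.6 rad and height (world z) of sheet below 0.015 m), for 0.1 s.
At the end, for the whole second after the job is handed in: The sheet rests strip end down, leaning 8 to 34 degrees off upright, back touching the angle plate (within 35 mm of its middle, parallel within 0.2 rad), foot touching the foot stop, which lies flat on the bench at least 45 mm (origin) in front; all at rest and let go (angle between sheet's own z axis and vertical between 0.14 and 0.6 rad and height (world z) of sheet below 0.01 m and angle between the y axis of sheet and the y axis of angle_plate, either way round below 0.2 rad and y of sheet in the frame of angle_plate between -0.035 and 0.035 m and x of sheet in the frame of angle_plate below -0.005 m and x of sheet_top in the frame of angle_plate above 0 m and contact force between sheet and angle_plate above 0.04 N and contact force between sheet and foot_stop above 0.04 N and x of foot_stop in the frame of angle_plate below -0.045 m and angle between foot_stop's own z axis and vertical below 0.06 rad and height (world z) of foot_stop below 0.004 m and linear speed of each of sheet, foot_stop below 0.01 m/s and angular speed of sheet below 0.1 rad/s).
It fails at once if the sheet is pressed against the angle plate with more than 40 N (contact force between sheet and angle_plate above 40 N).
It fails at once if another thing (offcut, tape measure, marker, padlock) is moved by more than 40 mm (distance of any of offcut, tape_measure, marker_pen, padlock from where it was at the start of the episode above 0.04 m).
It also fails if it takes over 72 s, if anything falls off the work surface, if the arm or the gripper's body presses on something with over 40 N, if the wrist force passes 120 N, or if a joint passes its speed limit or range.

## Working session

There is one attempt and no reset: what is moved stays moved. The work goes in short steps, Python scripts to look and compute and a shell command to move; the robot and the scene stay as the last step left them, time stands still between calls to the robot, and variables do not carry over. Pictures are saved under pics/ and viewed, at most 10 in all, crops included, and the job is handed in when it is done.

```bash
mkdir -p pics; python3 - <<'E'
from rig import observe, optics, env
import cv2,numpy as np
s=observe();print(s,env.tcp_to_grasp)
for n in("scene","side","wrist"):
    i=optics.get_image(n);cv2.imwrite(f"pics/{n}0.png",cv2.cvtColor(i["pixels"],cv2.COLOR_RGB2BGR))
    R=cv2.Rodrigues(np.array(i["rvec"]))[0];print(n,-R.T@np.array(i["tvec"]).ravel(),R[2],i["mtx"][0][0])
E
```

```text
{'time_s': 0.0, 'q': array([-1.23346190e+01,  2.18412552e+01,  7.43863467e+01,  3.66865221e-04,
        8.38595621e+01, -1.23360214e+01]), 'qvel': array([ 0.0401575 , -0.02976242,  0.01928985, -0.0790595 ,  0.01208859,
        0.04247559]), 'joint_efforts': array([-1.00240642e-03, -4.48466885e+01, -2.31285810e+01, -2.87182611e-04,
        4.73836102e-03,  1.77242771e-05]), 'position': array([5.49690931e-01, 7.80840151e-05, 2.30699931e-01]), 'tool_rot': array([[-2.35417354e-05,  9.99998897e-01, -1.48482090e-03],
       [ 9.99999945e-01,  2.40335332e-05,  3.31199934e-04],
       [ 3.31235254e-04, -1.48481302e-03, -9.99998843e-01]]), 'ft_force': array([ 0.60841664, -0.09667165, -0.42650273]), 'wrist_torque': array([0.02058747, 0.02657937, 0.01348426]), 'gripper_force': 0.0, 'grip_width': 0.08531048898953884} 0.0187
scene [-0.16907234 -0.54073201  0.50271291] [ 0.70705524  0.56138186 -0.43002708] 416.9181673686883
side [0.0871898  0.89463071 0.68113442] [ 0.35881534 -0.7896179  -0.49775007] 408.94080535551996
wrist [0.55117996 0.07104744 0.37313544] [-0.00127427 -0.27882178 -0.96034202] 314.22641789854447
```

View images.

View pics/scene0.png

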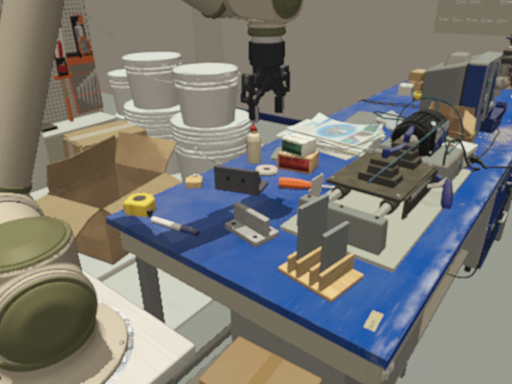

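View pics/side0.png

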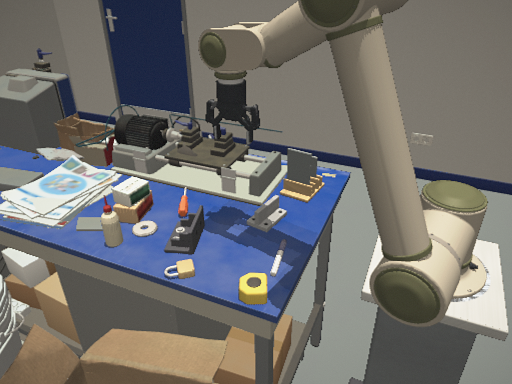

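View pics/wrist0.png

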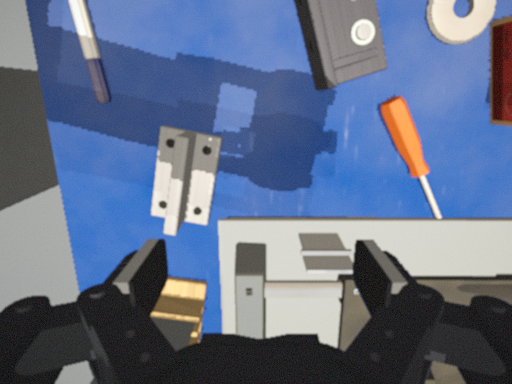

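```bash
python3 - <<'E'
import cv2,numpy as np
a=cv2.imread('pics/scene0.png')[160:300,200:370];b=cv2.imread('pics/side0.png')[140:260,160:330]
w=cv2.imread('pics/wrist0.png')
A=cv2.resize(a,None,fx=2.35,fy=2.35,interpolation=cv2.INTER_CUBIC)
B=cv2.resize(b,None,fx=2.35,fy=2.35,interpolation=cv2.INTER_CUBIC)
C=cv2.resize(w[110:240,140:290],None,fx=2,fy=2,interpolation=cv2.INTER_CUBIC);D=cv2.resize(w[0:110,280:400],None,fx=2,fy=2,interpolation=cv2.INTER_CUBIC)
o=np.zeros((600,800,3),np.uint8)
o[:A.shape[0],:A.shape[1]]=A;o[:B.shape[0],400:400+B.shape[1]]=B;o[335:595,:300]=C;o[335:555,400:640]=D
cv2.imwrite('pics/crop0.png',o)
E
```

```text
(no output)
```

View pics/crop0.png

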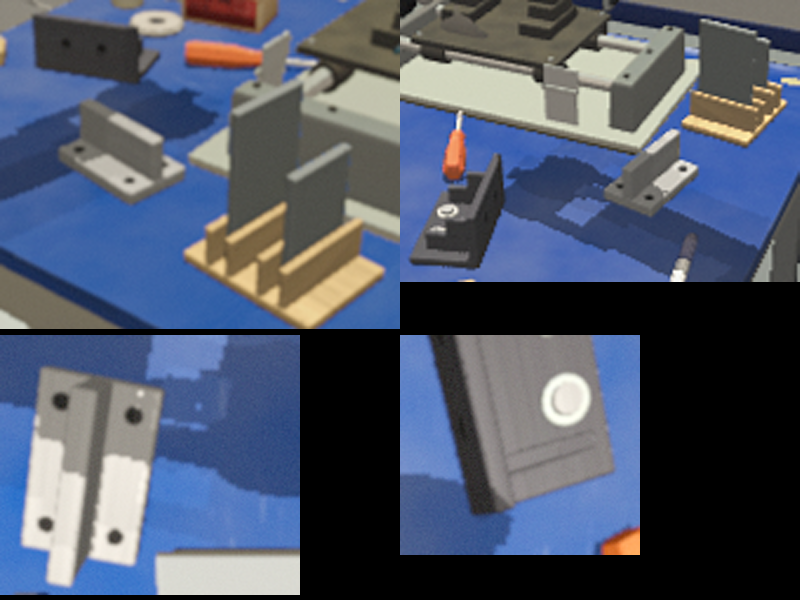

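```bash
cat > h.py <<'E'
import numpy as np,cv2
from rig import observe,optics
def cam(n): return optics.get_image(n)
def ray(i,p):
    R=cv2.Rodrigues(np.array(i["rvec"],float))[0];t=np.array(i["tvec"],float).ravel()
    d=R.T@np.linalg.solve(np.array(i["mtx"],float),[p[0],p[1],1.]);return -R.T@t,d
def on(i,p,z):
    c,d=ray(i,p);return (c+d*(z-c[2])/d[2])
def tri(i,p,j,q):
    a,d=ray(i,p);b,e=ray(j,q);s=np.linalg.lstsq(np.c_[d,-e],b-a,rcond=None)[0]
    return (a+d*s[0]+b+e*s[1])/2,np.linalg.norm(a+d*s[0]-b-e*s[1])
def px(i,P): return cv2.projectPoints(np.array(P,float).reshape(-1,3),np.array(i["rvec"],float),np.array(i["tvec"],float),np.array(i["mtx"],float),None)[0].reshape(-1,2)
E
python3 - <<'E'
from h import *
np.set_printoptions(precision=4,suppress=True)
w,s,d=cam("wrist"),cam("scene"),cam("side")
for nm,p,z in [("stopA",(160,127),.014),("B",(220.5,138),.014),("C",(208,223),.014),("D",(151.5,214),.014),("ribtop",(178,134.5),.056),("ribtop2",(188,137),.056),("r3",(164.5,234),.056),("r4",(175,236),.056),("platefoot",(315,89),0),("platefoot far",(295,0),0),("platetop",(329,86),.07),("platetop far",(307.5,0),.07)]: print(nm,on(w,p,z))
S=lambda x,y:(x/2.35+200,y/2.35+160); G=lambda x,y:((x-400)/2.35+160,y/2.35+140)
for nm,p,z in [("plTL",S(35,14),.07),("plTR",S(136,32),.07),("plBL",S(38,66),0),("plBR",S(143,81),0),("sheetT near",S(230,115),.15),("sheetT nearR",S(236,117),.15),("sheetT far",S(301,82),.15),("off near",S(290,177),.115),("off far",S(351,147),.115),("rackL",S(184,256),.01),("rackN",S(310,327),.01),("rackR",S(385,268),.01)]: print(nm,on(s,p,z))
for nm,p,z in [("side pl TR",G(499,154),.07),("plBR",G(503,212),0),("plBL",G(471,268),0),("plTL",G(483,225),.07),("sheetT far?",G(702,20),.15),("sheetT near",G(757,40),.15)]: print(nm,on(d,p,z))
E
```

```text
stopA [0.4381 0.037  0.014 ]
B [0.506  0.0246 0.014 ]
C [ 0.487  -0.0797  0.014 ]
D [ 0.4185 -0.0679  0.014 ]
ribtop [0.4687 0.0335 0.056 ]
ribtop2 [0.4786 0.031  0.056 ]
r3 [ 0.446  -0.0751  0.056 ]
r4 [ 0.4574 -0.0775  0.056 ]
platefoot [0.6133 0.0782 0.    ]
platefoot far [0.5878 0.1679 0.    ]
platetop [0.6144 0.0795 0.07  ]
platetop far [0.5916 0.1497 0.07  ]
plTL [0.5729 0.1915 0.07  ]
plTR [0.6014 0.067  0.07  ]
plBL [0.5786 0.1973 0.    ]
plBR [0.6214 0.0735 0.    ]
sheetT near [ 0.3795 -0.1965  0.15  ]
sheetT nearR [ 0.3796 -0.2018  0.15  ]
sheetT far [ 0.4593 -0.2118  0.15  ]
off near [ 0.3807 -0.2493  0.115 ]
off far [ 0.4465 -0.2652  0.115 ]
rackL [ 0.3715 -0.1617  0.01  ]
rackN [ 0.3575 -0.2863  0.01  ]
rackR [ 0.4562 -0.2999  0.01  ]
side pl TR [0.6125 0.0805 0.07  ]
plBR [0.6029 0.0977 0.    ]
plBL [0.5829 0.2029 0.    ]
plTL [0.5577 0.2082 0.07  ]
sheetT far? [ 0.4624 -0.2022  0.15  ]
sheetT near [ 0.3782 -0.1719  0.15  ]
```

```bash
python3 -m jog '[[0,0,0,0.04,0.0,0,100],[0,0,0,0.04,0.0,0,100],[0,0,0,0.02,0,0,100],[0,0,0,0,0,0,100],[0,0,0,0,0,0,100]]' 40; python3 - <<'E'
from h import *
w=cam("wrist");p=w["pixels"];cv2.imwrite("pics/w1.png",cv2.cvtColor(p,cv2.COLOR_RGB2BGR))
o=cv2.resize(p[0:220,240:460],None,fx=2.7,fy=2.7,interpolation=cv2.INTER_CUBIC)
cv2.imwrite("pics/w1c.png",cv2.cvtColor(o,cv2.COLOR_RGB2BGR))
E
```

```text
time_s: 0.92
position: [0.5501, 0.0991, 0.2313]
tool_rot: [[0.001, 1.0, -0.0], [1.0, -0.001, -0.0], [-0.0, -0.0, -1.0]]
ft_force: [-0.5, -0.3, 0.1]
grip_width: 0.0853
gripper_force: 0.0
```

View pics/w1c.png

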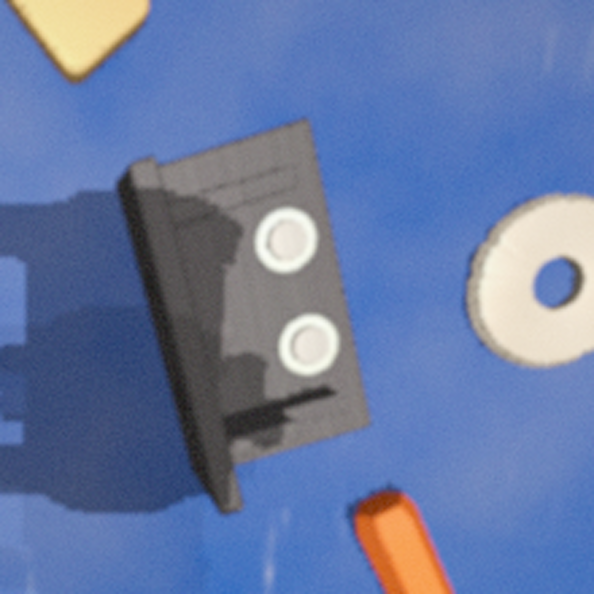

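```bash
python3 - <<'E'
from h import *
np.set_printoptions(precision=4,suppress=True)
w=cam("wrist")
T=lambda x,y:(x/2.7+240,y/2.7)
for z,L,R in[(.07,(133,160),(222,512)),(.07,(157,157),(241,506)),(0,(118,187),(193,497))]:
    a,b=on(w,T(*L),z),on(w,T(*R),z);v=a-b;print(a,b,np.linalg.norm(v),np.degrees(np.arctan2(-v[0],v[1])),(a+b)/2)
E
```

```text
[0.5779 0.2013 0.07  ] [0.6143 0.0787 0.07  ] 0.12780560609044342 16.528035349374893 [0.5961 0.14   0.07  ]
[0.5859 0.2022 0.07  ] [0.6212 0.0811 0.07  ] 0.1261702470885471 16.269295099636366 [0.6035 0.1416 0.07  ]
[0.5781 0.1981 0.    ] [0.6151 0.0649 0.    ] 0.13825654909266835 15.533720736367494 [0.5966 0.1315 0.    ]
```

```bash
python3 -m jog '[[0,0,0,-0.04,-0.029,0,100],[0,0,0,-0.04,-0.029,0,100],[0,0,0,-0.0406,-0.0296,0,100],[0,0,0.183,0,0,0,100],[0,0,0,0,0,0.05,100],[0,0,0,0,0,0.05,100],[0,0,0,0,0,0.03,100],[0,0,0,0,0,0,100],[0,0,0,0,0,0,100]]' 40; python3 - <<'E'
from h import *
np.set_printoptions(precision=4,suppress=True)
w=cam("wrist");p=w["pixels"];cv2.imwrite("pics/w2.png",cv2.cvtColor(p,cv2.COLOR_RGB2BGR))
E
```

```text
time_s: 2.15
position: [0.4631, -0.0212, 0.1025]
tool_rot: [[0.182, 0.983, 0.002], [0.983, -0.182, -0.001], [-0.0, 0.002, -1.0]]
ft_force: [-0.3, -0.4, -0.1]
grip_width: 0.0858
gripper_force: 0.0
```

View pics/w2.png

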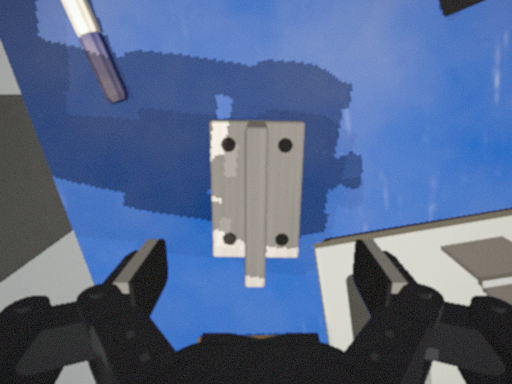

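```bash
python3 -m jog '[[0,0,0,0,0,0.04,100],[0,0,0,0,0,0.038,100],[0,0,0,0,0,0,100],[0,0,0,0,0,0,0],[0,0,0,0,0,0,0],[0,0,0,0,0,0,0],[0,0,0,0,0,0,0],[0,0,0,0,0,0,0],[0,0,0,0,0,0,0]]' 40
```

```text
time_s: 3.32
position: [0.4624, -0.0206, 0.0239]
tool_rot: [[0.182, 0.983, 0.0], [0.983, -0.182, -0.0], [-0.0, 0.0, -1.0]]
ft_force: [-1.3, 0.7, 7.4]
grip_width: 0.0133
gripper_force: 41.0
```

```bash
python3 -m jog '[[0,0,0,0,0,-0.02,0],[0,0,0,0,0,-0.02,0],[0,0,-0.156,0,0,0,0],[0,0,-0.156,0,0,0,0],[0,0,-0.156,0,0,0,0],[0,0,0,0.039,0.0345,0,0],[0,0,0,0.039,0.0345,0,0],[0,0,0,0.039,0.0345,0,0],[0,0,0,0,0,0,0],[0,0,0,0,0,0,0]]' 40
python3 - <<'E'
from h import *
w=cam("wrist");p=w["pixels"];cv2.imwrite("pics/w3.png",cv2.cvtColor(p,cv2.COLOR_RGB2BGR))
E
```

```text
time_s: 4.58
position: [0.528, 0.1207, 0.0626]
tool_rot: [[-0.282, 0.96, -0.002], [0.96, 0.282, -0.0], [0.0, -0.002, -1.0]]
ft_force: [0.2, -0.0, -4.7]
grip_width: 0.0135
gripper_force: 41.3
```

View pics/w3.png

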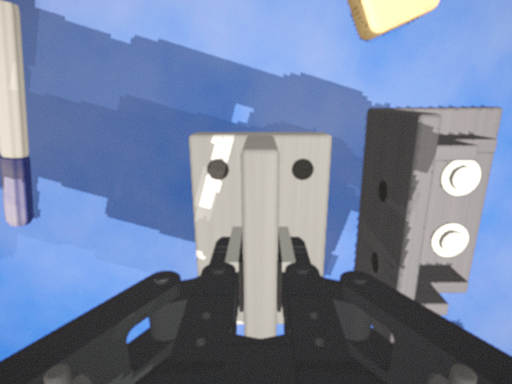

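```bash
python3 -m jog '[[0,0,0,0,0,0.025,0],[0,0,0,0,0,0.009,0],[0,0,0,0,0,0.005,0],[0,0,0,0,0,0,0],[0,0,0,0,0,0,50],[0,0,0,0,0,0,50],[0,0,0,0,0,0,50],[0,0,0,0,0,-0.03,50],[0,0,0,0,0,-0.06,50],[0,0,0,0,0,-0.06,50]]' 40
python3 -m jog '[[0,0,-0.165,0,0,-0.045,50],[0,0,0,-0.06,0,0,45],[0,0,0,-0.06,0,0,45],[0,0,0,0,0,0,45],[0,0,0,0,0,0,45]]'
python3 - <<'E'
from h import *
w=cam("wrist");p=w["pixels"];cv2.imwrite("pics/w4.png",cv2.cvtColor(p,cv2.COLOR_RGB2BGR))
print(px(w,[.529,.12,.056]),px(w,[.596,.14,.07]))
E
```

```text
time_s: 5.88
position: [0.5285, 0.1208, 0.1762]
tool_rot: [[-0.281, 0.96, -0.0], [0.96, 0.281, 0.0], [0.0, -0.0, -1.0]]
ft_force: [0.3, -0.0, -0.5]
grip_width: 0.0425
gripper_force: 0.0
time_s: 6.5
position: [0.5808, 0.0129, 0.2193]
tool_rot: [[-0.435, 0.901, -0.0], [0.901, 0.435, 0.0], [0.001, -0.0, -1.0]]
ft_force: [1.0, -0.5, 0.4]
grip_width: 0.0383
gripper_force: 0.0
[[258.52075245  39.00677   ]] [[338.90446679  50.34439604]]
```

View pics/w4.png

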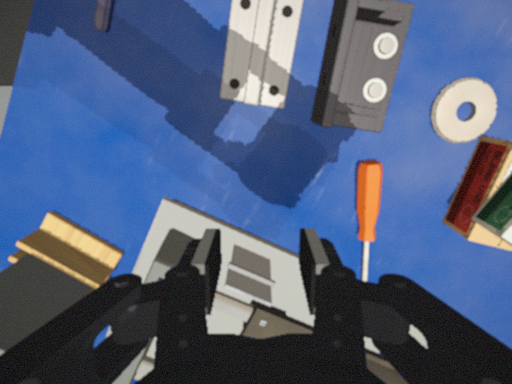

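```bash
python3 -m jog '[[0,0,0,0,-0.06,0,45],[0,0,0,0,-0.06,0,45],[0,0,0,0,-0.06,0,45],[0,0,0,0,-0.06,0,45],[0,0,0,-0.0625,0,0,45],[0,0,0,-0.0625,0,0,45],[0,0,-0.165,0,0,0,45],[0,0,-0.165,0,0,0,45],[0,0,-0.165,0,0,0,45],[0,0,0,0,0,0,45]]'
python3 -m jog '[[0,0,-0.165,0,0,0,45],[0,0,-0.165,0,0,0,45],[0,0,-0.165,0,0,0,45],[0,0,0,0,0,0,45],[0,0,0,0,0,0,45]]'
python3 - <<'E'
from h import *
w=cam("wrist");p=w["pixels"];cv2.imwrite("pics/w5.png",cv2.cvtColor(p,cv2.COLOR_RGB2BGR))
print(px(w,[[.4175,-.204,.15],[.414,-.231,0]]))
E
```

```text
time_s: 7.8
position: [0.4194, -0.2032, 0.2195]
tool_rot: [[-0.811, 0.586, 0.0], [0.586, 0.811, -0.0], [-0.0, 0.0, -1.0]]
ft_force: [-0.1, 0.7, -0.5]
grip_width: 0.038
gripper_force: 0.0
time_s: 8.43
position: [0.4193, -0.2039, 0.2194]
tool_rot: [[-0.991, 0.135, 0.0], [0.135, 0.991, -0.0], [-0.0, -0.0, -1.0]]
ft_force: [0.3, -0.2, 0.1]
grip_width: 0.0383
gripper_force: 0.0
[[258.91541193 195.50040621]
 [235.84943808 156.24932484]]
```

View pics/w5.png

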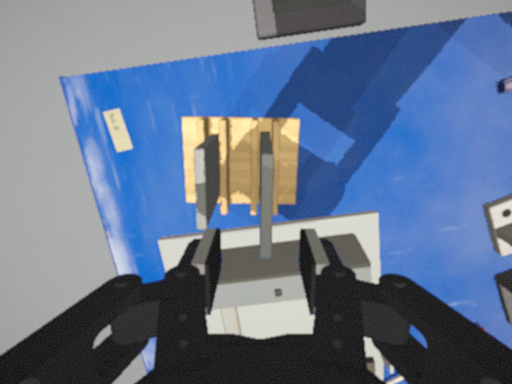

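```bash
python3 - <<'E'
from h import *
np.set_printoptions(precision=4,suppress=True)
w=cam("wrist");p=cv2.cvtColor(cv2.imread("pics/w5.png"),cv2.COLOR_BGR2HSV)
g=((p[...,1]<60)&(p[...,2]>90)&(p[...,2]<170)).astype(np.uint8)
for r in(165,180,195,215): print(r,p[r,255:280,2].tolist(),p[r,255:280,1].tolist())
print(p[128:165:2,266].tolist(),p[245:270:2,266].tolist())
for q in((262,155),(272,155),(266.5,155),(261,257),(271.5,257),(266,257)):print(q,on(w,q,.15))
E
```

```text
165 [181, 174, 165, 162, 139, 104, 106, 129, 141, 143, 139, 141, 143, 145, 143, 144, 143, 135, 138, 163, 176, 179, 175, 170, 177] [111, 111, 113, 120, 125, 66, 17, 12, 16, 14, 18, 16, 14, 14, 14, 12, 12, 15, 50, 95, 116, 118, 115, 113, 109]
180 [168, 164, 168, 170, 143, 94, 102, 119, 126, 124, 125, 123, 129, 129, 126, 127, 124, 124, 138, 160, 169, 173, 170, 175, 181] [114, 121, 123, 114, 111, 62, 13, 11, 14, 16, 18, 21, 16, 18, 20, 22, 12, 33, 74, 107, 113, 111, 113, 112, 113]
195 [171, 163, 162, 151, 118, 90, 107, 121, 127, 127, 127, 123, 127, 126, 125, 123, 120, 128, 159, 175, 172, 171, 164, 171, 174] [113, 122, 115, 115, 95, 37, 21, 15, 16, 16, 18, 17, 12, 18, 16, 15, 17, 48, 90, 114, 122, 118, 118, 119, 117]
215 [183, 190, 194, 192, 167, 134, 118, 124, 123, 128, 127, 125, 124, 128, 125, 124, 122, 142, 166, 176, 178, 182, 187, 195, 193] [72, 127, 176, 178, 148, 74, 11, 23, 21, 16, 14, 16, 19, 18, 20, 16, 8, 68, 81, 83, 86, 104, 145, 171, 174]
[[19, 110, 202], [19, 114, 196], [17, 99, 100], [50, 19, 80], [48, 17, 77], [23, 24, 84], [36, 16, 81], [21, 22, 83], [30, 16, 81], [30, 28, 82], [30, 13, 79], [34, 26, 77], [35, 17, 88], [30, 14, 126], [33, 16, 145], [27, 18, 145], [27, 16, 145], [25, 11, 145], [23, 16, 147]] [[37, 18, 128], [30, 13, 122], [19, 16, 124], [30, 15, 123], [41, 16, 125], [27, 21, 123], [106, 27, 124], [12, 14, 93], [21, 33, 100], [25, 33, 99], [23, 31, 99], [21, 34, 98], [28, 38, 95]]
(262, 155) [ 0.389  -0.1981  0.15  ]
(272, 155) [ 0.3899 -0.1914  0.15  ]
(266.5, 155) [ 0.3894 -0.1951  0.15  ]
(261, 257) [ 0.4657 -0.209   0.15  ]
(271.5, 257) [ 0.4668 -0.2012  0.15  ]
(266, 257) [ 0.4662 -0.2053  0.15  ]
```

```bash
python3 -m jog '[[0,0,0,-0.004,0.005,0.03,45],[0,0,0,0,0,0.03,45],[0,0,0,0,0,0.03,45],[0,0,0,0,0,0.0265,45],[0,0,0,0,0,0,45],[0,0,0,0,0,0,0],[0,0,0,0,0,0,0],[0,0,0,0,0,0,0],[0,0,0,0,0,0,0],[0,0,0,0,0,0,0]]' 40
```

```text
time_s: 9.78
position: [0.4244, -0.2002, 0.104]
tool_rot: [[-0.991, 0.131, 0.002], [0.131, 0.991, -0.002], [-0.002, -0.001, -1.0]]
ft_force: [-0.9, 0.1, 6.5]
grip_width: 0.0082
gripper_force: 40.9
```

```bash
python3 -m jog '[[0,0,0,0,0,-0.02,0],[0,0,0,0,0,-0.04,0],[0,0,0,0,0,-0.04,0],[0,0,0,0,0,-0.03,0],[0,0,0,0,0.05,0,0],[0,0,0,0,0.05,0,0],[0,0,0,0,0.05,0,0],[0,0,0,0,0.03,0,0],[0,0,0,0,0,0,0]]' 40
python3 -m jog '[[0,0,0.165,0,0,0,0],[0,0,0.165,0,0,0,0],[0,0,0.165,0,0,0,0],[0,0,0.165,0,0,0,0],[0,0,0.165,0,0,0,0],[0,0,0.165,0,0,0,0],[0,0,0.165,0,0,0,0],[0,0,0,0,0,0,0],[0,0,0,0,0,0,0]]'
```

```text
time_s: 10.9
position: [0.4471, -0.0197, 0.2331]
tool_rot: [[-0.992, 0.127, 0.0], [0.127, 0.992, 0.0], [-0.0, 0.0, -1.0]]
ft_force: [0.0, -0.2, -1.9]
grip_width: 0.0086
gripper_force: 40.0
time_s: 12.02
position: [0.4473, -0.0218, 0.2328]
tool_rot: [[-0.284, 0.959, -0.0], [0.959, 0.284, -0.0], [-0.0, -0.0, -1.0]]
ft_force: [-0.2, -0.2, -1.6]
grip_width: 0.0085
gripper_force: 39.9
```

```bash
python3 -m jog '[[0,0,0,0.0292,0.0457,0,0],[0,0,0,0.0292,0.0457,0,0],[0,0,0,0.0292,0.0457,0,0],[0,0,0,0.0292,0.0457,0,0],[0.1,0,0,0,0,0,0],[0.1,0,0,0,0,0,0],[0,0,0,0,0.0107,0.053,0],[0,0,0,0,0.0107,0.053,0],[0,0,0,0,0,0,0],[0,0,0,0,0,0,0]]'
python3 - <<'E'
from h import *
np.set_printoptions(precision=4,suppress=True)
s=observe();c,S=np.cos(.2845),np.sin(.2845);d=s["position"]-[.596,.14,0];print("plate XYz",c*d[0]+S*d[1],-S*d[0]+c*d[1],d[2])
a=cam("scene")["pixels"][120:250,190:320];b=cam("side")["pixels"][110:260,150:270];w=cam("wrist")["pixels"][:, 100:420]
o=np.zeros((600,800,3),np.uint8)
for im,f,x,y in((a,3,0,0),(b,2.6,400,0),(w[60:320],0.75,0,400)):
    r=cv2.resize(im,None,fx=f,fy=f,interpolation=cv2.INTER_CUBIC);o[y:y+r.shape[0],x:x+r.shape[1]]=r
cv2.imwrite("pics/c6.png",cv2.cvtColor(o,cv2.COLOR_RGB2BGR))
E
```

```text
time_s: 13.28
position: [0.591, 0.1421, 0.1269]
tool_rot: [[-0.282, 0.941, -0.187], [0.959, 0.276, -0.056], [-0.001, -0.195, -0.981]]
ft_force: [0.6, -0.2, -1.7]
grip_width: 0.0087
gripper_force: 40.2
plate XYz -0.004230039273745528 0.003373729880435648 0.12694580119053261
```

View pics/c6.png

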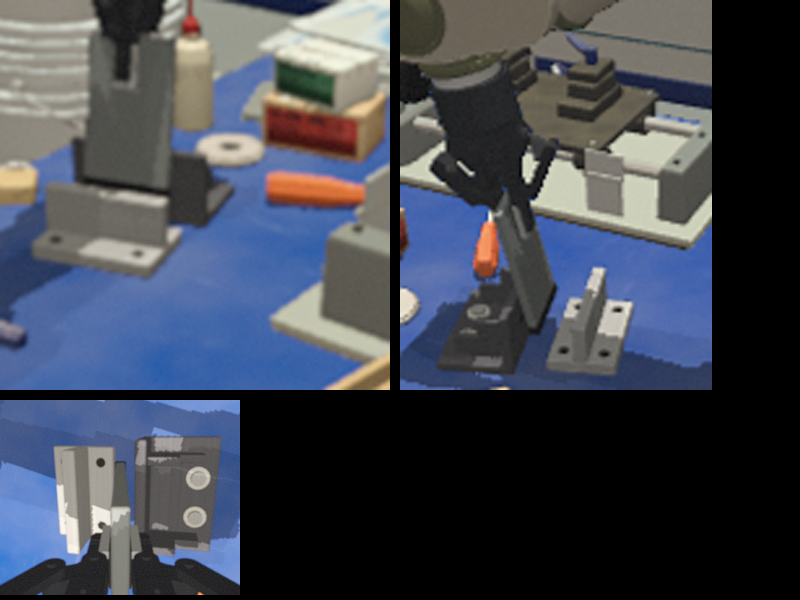

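```bash
python3 -m jog '[[0,0,0,0,0.0019,0.0098,0],[0,0,0,0,0.0019,0.0098,0],[0,0,0,0,0.0019,0.0098,0],[0,0,0,0,0,0,0],[0,0,0,0,0,0,0]]'
```

```text
time_s: 14.05
position: [0.5896, 0.1421, 0.0945]
tool_rot: [[-0.281, 0.94, -0.191], [0.96, 0.276, -0.056], [0.0, -0.199, -0.98]]
ft_force: [-0.3, -0.3, -2.0]
grip_width: 0.0087
gripper_force: 40.4
```

```bash
python3 -m jog '[[0.05,0,0,0,0.0029,0.0002,0],[0.05,0,0,0,0.0029,0.0002,0],[0,0,0,0,0,0,0],[0,0,0,0,0,0,0]]'
python3 -m jog '[[0,0,0,0,-0.001,0.0003,0],[0,0,0,0,0,0,0],[0,0,0,0,0,0,0]]'
python3 -m jog '[[0,0,0,0,-0.001,0.0003,0],[0,0,0,0,0,0,0],[0,0,0,0,0,0,0]]'
```

```text
time_s: 14.55
position: [0.5944, 0.1435, 0.0929]
tool_rot: [[-0.281, 0.917, -0.284], [0.96, 0.269, -0.083], [0.0, -0.296, -0.955]]
ft_force: [-3.3, -1.4, -2.8]
grip_width: 0.0086
gripper_force: 40.2
time_s: 14.92
position: [0.5942, 0.1434, 0.0932]
tool_rot: [[-0.281, 0.917, -0.283], [0.96, 0.269, -0.083], [-0.0, -0.295, -0.956]]
ft_force: [-0.2, 0.3, -1.1]
grip_width: 0.0087
gripper_force: 40.3
time_s: 15.3
position: [0.5931, 0.1431, 0.0931]
tool_rot: [[-0.281, 0.917, -0.283], [0.96, 0.269, -0.083], [-0.0, -0.295, -0.955]]
ft_force: [0.8, 0.2, -2.0]
grip_width: 0.0086
gripper_force: 40.4
```

```bash
python3 -m jog '[[0.02,0,0,0,0.0008,0,0],[0,0,0,0,0,0,0],[0,0,0,0,0,0,0]]'
python3 -m jog '[[0.02,0,0,0,0.0008,0,0],[0,0,0,0,0,0,0],[0,0,0,0,0,0,0]]'
```

```text
time_s: 15.68
position: [0.594, 0.1433, 0.0928]
tool_rot: [[-0.281, 0.911, -0.301], [0.96, 0.267, -0.088], [-0.0, -0.314, -0.949]]
ft_force: [2.2, -0.0, -2.2]
grip_width: 0.0083
gripper_force: 40.3
time_s: 16.05
position: [0.5944, 0.1435, 0.0925]
tool_rot: [[-0.281, 0.905, -0.32], [0.96, 0.265, -0.094], [0.0, -0.334, -0.943]]
ft_force: [1.8, 0.6, -2.9]
grip_width: 0.0091
gripper_force: 40.3
```

```bash
python3 -m jog '[[0.02,0,0,0,0.0013,0.0003,0],[0,0,0,0,0,0,0],[0,0,0,0,0,0,0]]'
python3 -c "
from rig import observe;print(observe()['wrist_torque'])"
python3 -m jog '[[0.01,0,0,0,0.001,0.0003,0],[0,0,0,0,0,0,0],[0,0,0,0,0,0,0]]'
python3 - <<'E'
from h import *
print(observe()['wrist_torque'])
a=cam("scene")["pixels"][120:250,190:320];b=cam("side")["pixels"][170:260,165:265]
o=np.zeros((500,800,3),np.uint8)
for im,f,x,y in((a,2.5,0,0),(b,4.5,340,0)):
    r=cv2.resize(im,None,fx=f,fy=f,interpolation=cv2.INTER_CUBIC);o[y:y+r.shape[0],x:x+r.shape[1]]=r
cv2.imwrite("pics/c7.png",cv2.cvtColor(o,cv2.COLOR_RGB2BGR))
E
```

```text
time_s: 16.42
position: [0.5952, 0.1437, 0.0919]
tool_rot: [[-0.281, 0.898, -0.339], [0.96, 0.263, -0.099], [0.0, -0.353, -0.936]]
ft_force: [-1.9, -0.2, -1.0]
grip_width: 0.0081
gripper_force: 40.6
[ 0.11091239 -0.14769944  0.10462824]
time_s: 16.8
position: [0.5957, 0.1438, 0.0915]
tool_rot: [[-0.281, 0.894, -0.349], [0.96, 0.262, -0.102], [-0.0, -0.363, -0.932]]
ft_force: [-4.2, -2.7, 4.5]
grip_width: 0.0083
gripper_force: 40.9
[-0.26784784  0.92011375  0.22543757]
```

View pics/c7.png

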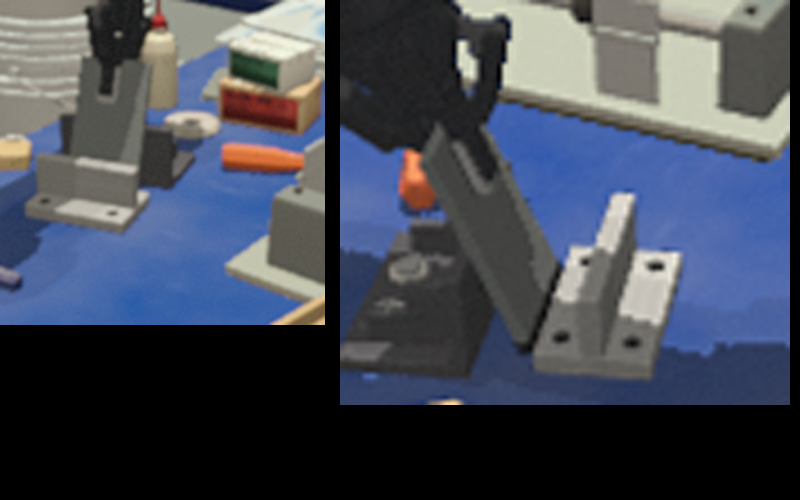

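```bash
python3 -m jog '[[0.02,0,0,0,0.0002,-0.0003,0],[0,0,0,0,0,0,0],[0,0,0,0,0,0,0]]'
python3 -c "
from rig import observe;print(observe()['wrist_torque'])"
python3 -m jog '[[0.02,0,0,0,0.0003,-0.0003,0],[0,0,0,0,0,0,0],[0,0,0,0,0,0,0]]'
python3 -c "
from rig import observe;print(observe()['wrist_torque'])"
```

```text
time_s: 17.27
position: [0.5961, 0.144, 0.0914]
tool_rot: [[-0.281, 0.887, -0.367], [0.96, 0.26, -0.107], [0.0, -0.382, -0.924]]
ft_force: [-6.2, -2.5, 3.1]
grip_width: 0.0086
gripper_force: 40.7
[-0.29607456  0.92943286  0.23433186]
time_s: 17.65
position: [0.5965, 0.1441, 0.0913]
tool_rot: [[-0.281, 0.879, -0.384], [0.96, 0.258, -0.112], [0.0, -0.4, -0.916]]
ft_force: [-6.0, -2.6, 1.5]
grip_width: 0.0086
gripper_force: 40.5
[-0.27749918  0.79530665  0.26607501]
```

```bash
python3 -m jog '[[0.01,0,0,0,-0.0004,0,0],[0,0,0,0,0,0,0],[0,0,0,0,0,0,0]]'
python3 -c "
from rig import observe;print(observe()['wrist_torque'])"
python3 -m jog '[[0.01,0,0,0,-0.0004,0,0],[0,0,0,0,0,0,0],[0,0,0,0,0,0,0]]'
python3 - <<'E'
from h import *
print(observe()['wrist_torque'])
a=cam("scene")["pixels"][120:250,190:320];b=cam("side")["pixels"][170:260,165:265]
o=np.zeros((500,800,3),np.uint8)
for im,f,x,y in((a,2.5,0,0),(b,4.5,340,0)):
    r=cv2.resize(im,None,fx=f,fy=f,interpolation=cv2.INTER_CUBIC);o[y:y+r.shape[0],x:x+r.shape[1]]=r
cv2.imwrite("pics/c8.png",cv2.cvtColor(o,cv2.COLOR_RGB2BGR))
q=cv2.imread("pics/c7.png");print(np.abs(q.astype(int)-cv2.cvtColor(o,cv2.COLOR_RGB2BGR))[250:380,530:690].mean())
E
```

```text
time_s: 18.02
position: [0.5965, 0.1442, 0.0914]
tool_rot: [[-0.281, 0.876, -0.392], [0.96, 0.257, -0.115], [0.0, -0.408, -0.913]]
ft_force: [-4.1, -1.2, -1.4]
grip_width: 0.0086
gripper_force: 40.1
[-0.03026283  0.20856146  0.14587465]
time_s: 18.4
position: [0.5967, 0.1441, 0.0919]
tool_rot: [[-0.281, 0.873, -0.399], [0.96, 0.256, -0.117], [-0.0, -0.416, -0.91]]
ft_force: [0.1, -0.3, -1.9]
grip_width: 0.0089
gripper_force: 40.3
[ 0.30360549 -0.58209063  0.02535053]
17.30580128205128
```

```bash
python3 -m jog '[[-0.007,0,0,0,0,0.0015,0],[-0.006,0,0,0,0,0.0015,0],[0,0,0,0,0,0,0],[0,0,0,0,0,0,0],[0,0,0,0,0,0,0]]'
python3 - <<'E'
from h import *
print(observe()['wrist_torque'])
a=cv2.cvtColor(cv2.imread("pics/side0.png"),cv2.COLOR_BGR2GRAY)
d=cam("side")["pixels"];cv2.imwrite("pics/s9.png",d[...,::-1])
old=cv2.imread("pics/c6.png")  # side crop at (400,0) scale 2.6 of [110:260,150:270]
old=cv2.resize(old[0:390,400:712],(120,150),interpolation=cv2.INTER_AREA)
t=old[102:144,58:90]
r=cv2.matchTemplate(np.ascontiguousarray(d[110:260,150:270,::-1]),t,cv2.TM_CCOEFF_NORMED);m=cv2.minMaxLoc(r);print(m, "expected",(58,102))
E
```

```text
time_s: 19.12
position: [0.5952, 0.1436, 0.0892]
tool_rot: [[-0.281, 0.878, -0.388], [0.96, 0.257, -0.114], [-0.0, -0.405, -0.914]]
ft_force: [2.4, 0.7, -1.0]
grip_width: 0.0088
gripper_force: 40.5
[ 0.14490051 -0.76230421  0.0580271 ]
(-0.45026540756225586, 0.8593875169754028, (2, 67), (61, 102)) expected (58, 102)
```

```bash
python3 -m jog '[[0,0,0,0,0.0006,0,0],[0,0,0,0,0,0,0],[0,0,0,0,0,0,0]]'
python3 -c "
from rig import observe;print(observe()['wrist_torque'])"
python3 -m jog '[[0.005,0,0,0,0.0006,0,0],[0,0,0,0,0,0,0],[0,0,0,0,0,0,0]]'
python3 -c "
from rig import observe;print(observe()['wrist_torque'])"
```

```text
time_s: 19.55
position: [0.5954, 0.1437, 0.0891]
tool_rot: [[-0.281, 0.877, -0.389], [0.96, 0.257, -0.114], [-0.0, -0.406, -0.914]]
ft_force: [-0.4, -1.2, 2.4]
grip_width: 0.0088
gripper_force: 40.8
[-0.09536192 -0.14126504  0.17155682]
time_s: 19.92
position: [0.5957, 0.1438, 0.0889]
tool_rot: [[-0.281, 0.875, -0.394], [0.96, 0.256, -0.116], [-0.0, -0.411, -0.912]]
ft_force: [-4.5, -2.2, 3.6]
grip_width: 0.0085
gripper_force: 40.9
[-0.42611496  0.73333439  0.24962092]
```

```bash
python3 -m jog '[[0.012,0,0,0,-0.0003,-0.0003,0],[0,0,0,0,0,0,0],[0,0,0,0,0,0,0],[0,0,0,0,0,0,0]]'
python3 -c "
from rig import observe;print(observe()['wrist_torque'])"
python3 -m jog '[[0.012,0,0,0,-0.0003,-0.0003,0],[0,0,0,0,0,0,0],[0,0,0,0,0,0,0],[0,0,0,0,0,0,0]]'
python3 -c "
from rig import observe;print(observe()['wrist_torque'])"
```

```text
time_s: 20.42
position: [0.5959, 0.1439, 0.0889]
tool_rot: [[-0.281, 0.871, -0.404], [0.96, 0.255, -0.118], [-0.0, -0.421, -0.907]]
ft_force: [-2.8, -2.7, 1.0]
grip_width: 0.0081
gripper_force: 40.5
[-0.34163231  0.4057926   0.34976316]
time_s: 20.92
position: [0.596, 0.1441, 0.0894]
tool_rot: [[-0.281, 0.866, -0.414], [0.96, 0.254, -0.121], [0.0, -0.431, -0.902]]
ft_force: [-1.6, -0.2, -1.7]
grip_width: 0.0087
gripper_force: 40.3
[ 0.0645085  -0.32313737  0.13536553]
```

```bash
python3 -m jog '[[0,0,0,0,0,0,12],[0,0,0,0,0,0,14],[0,0,0,0,0,0,17],[0,0,0,0,0,0,22],[0,0,0,0,0,0,28],[0,0,0,0,0,0,28],[0,0,0,0,0,0,28]]'
python3 -m jog '[[0,0,0,0,0,-0.02,28],[0,0,0,0,0,-0.03,28],[0,0,0,0,0,-0.04,28],[0,0,0,0,0,-0.03,28],[0,0,0,0,0,0,28],[0,0,0,0,0,0,28]]'
python3 - <<'E'
from h import *
np.set_printoptions(precision=1,suppress=True)
c,S=np.cos(.2845),np.sin(.2845)
W=lambda X,Y,z:[.596+c*X-S*Y,.14+S*X+c*Y,z]
for n in("side","scene"):
    i=cam(n);p=i["pixels"];cv2.imwrite(f"pics/end_{n}.png",p[...,::-1])
    th=.42;u=(np.sin(th),np.cos(th))
    pts=[W(-.035+s*u[0],Y,.003+s*u[1]) for s in(.14,.06) for Y in(-.04,0,.04)]
    q=px(i,pts);print(n,q.tolist())
    h=cv2.cvtColor(p,cv2.COLOR_RGB2HSV)
    for a in q[[1,4]].astype(int): print(h[a[1],a[0]-12:a[0]+13:3].tolist())
E
```

```text
time_s: 21.8
position: [0.5958, 0.1439, 0.0895]
tool_rot: [[-0.281, 0.866, -0.414], [0.96, 0.254, -0.121], [-0.0, -0.431, -0.902]]
ft_force: [-0.4, 0.2, 0.1]
grip_width: 0.0238
gripper_force: 0.0
time_s: 22.55
position: [0.645, 0.1584, 0.1965]
tool_rot: [[-0.281, 0.865, -0.416], [0.96, 0.254, -0.121], [0.0, -0.433, -0.901]]
ft_force: [0.7, 0.4, -0.6]
grip_width: 0.024
gripper_force: 0.0
side [[190.0638805024001, 190.10968509628447], [185.93521259978084, 197.9212098844907], [181.52871510767022, 206.25839398373824], [203.98002062766352, 213.7503242585143], [200.41370394609902, 222.07606243357964], [196.6147732098451, 230.9448493303684]]
[[111, 152, 169], [111, 155, 168], [111, 163, 169], [10, 163, 240], [8, 177, 225], [60, 10, 129], [42, 13, 97], [42, 13, 99], [111, 155, 165]]
[[0, 5, 49], [50, 11, 72], [60, 8, 68], [50, 11, 67], [40, 11, 67], [38, 10, 98], [45, 10, 98], [38, 11, 96], [111, 136, 165]]
scene [[251.6565591373244, 145.1672815238101], [237.6643804745425, 143.412681825358], [224.01386713437583, 141.70092648206173], [247.40516428683742, 175.52316583957375], [233.5176630217141, 173.40133039294403], [219.96801829663798, 171.33111517437854]]
[[22, 28, 138], [22, 28, 164], [22, 29, 159], [21, 29, 152], [18, 31, 139], [21, 27, 133], [20, 30, 129], [20, 40, 115], [20, 67, 130]]
[[26, 21, 86], [39, 21, 86], [26, 21, 85], [34, 20, 101], [34, 17, 118], [34, 17, 117], [34, 15, 116], [34, 15, 116], [30, 17, 121]]
```

```bash
python3 - <<'E'
from h import *
np.set_printoptions(precision=4,suppress=True)
c,S=np.cos(.2845),np.sin(.2845)
def P(w): d=w-np.array([.596,.14,0]);return np.array([c*d[0]+S*d[1],-S*d[0]+c*d[1],d[2]])
res={}
for n,lo,hi,seed in(("side",88,108,(201,222)),("scene",105,128,(237,165))):
    i=cam(n);h=cv2.cvtColor(cv2.medianBlur(i["pixels"],3),cv2.COLOR_RGB2HSV)
    m=((h[...,1]<26)&(h[...,2]>=lo)&(h[...,2]<=hi)).astype(np.uint8)
    k,l,st,ce=cv2.connectedComponentsWithStats(m,connectivity=4)
    lab=l[seed[1],seed[0]]or l[seed[1],seed[0]+4];print(n,st[lab])
    ct=max(cv2.findContours((l==lab).astype(np.uint8),0,2)[0],key=cv2.contourArea)
    ap=cv2.approxPolyDP(ct,3,True)[:,0];print(ap.tolist());res[n]=(i,ap)
E
```

```text
side [188 193  27  45 312]
[[192, 193], [188, 198], [211, 237], [214, 228]]
scene [226 145  24  44 579]
[[236, 145], [235, 161], [226, 184], [244, 188], [249, 147]]
```

```bash
python3 - <<'E'
from h import *
np.set_printoptions(precision=4,suppress=True)
c,S=np.cos(.2845),np.sin(.2845)
i,j=cam("scene"),cam("side")
w,e=tri(i,(250,147),j,(192,192.5));d=w-np.array([.596,.14,0]);print("topcorner plate",c*d[0]+S*d[1],-S*d[0]+c*d[1],d[2],e)
g=j["pixels"].mean(2).astype(int)
for y in range(186,246,4): print(y,g[y,172:228:2].tolist())
E
```

```text
topcorner plate 0.016745107204234104 -0.037006486600823035 0.12644459307864292 0.0016925472886711351
186 [101, 99, 51, 60, 86, 101, 103, 114, 140, 170, 192, 196, 195, 192, 193, 192, 192, 192, 193, 192, 192, 192, 193, 193, 196, 125, 116, 116]
190 [111, 108, 107, 105, 104, 104, 182, 138, 103, 96, 73, 56, 71, 98, 103, 105, 121, 141, 176, 198, 196, 192, 192, 193, 194, 148, 115, 112]
194 [111, 108, 110, 113, 111, 104, 235, 100, 114, 145, 94, 103, 110, 110, 108, 109, 111, 98, 101, 63, 57, 81, 101, 103, 105, 120, 141, 174]
198 [110, 111, 112, 110, 97, 167, 159, 99, 92, 90, 95, 94, 101, 106, 107, 106, 107, 106, 109, 110, 111, 111, 110, 113, 115, 109, 104, 73]
202 [113, 113, 112, 114, 139, 162, 133, 79, 66, 64, 91, 96, 95, 101, 105, 105, 105, 105, 106, 103, 106, 107, 108, 110, 108, 110, 110, 112]
206 [113, 112, 115, 108, 157, 136, 77, 63, 67, 65, 64, 93, 95, 95, 96, 84, 110, 106, 105, 104, 105, 103, 105, 106, 107, 105, 110, 116]
210 [117, 114, 115, 130, 123, 118, 70, 72, 65, 66, 68, 66, 90, 95, 96, 95, 89, 110, 108, 106, 108, 107, 105, 106, 110, 111, 110, 111]
214 [121, 120, 118, 91, 77, 75, 
[... 276 characters left out ...]
 56, 73, 66, 66, 67, 66, 88, 96, 95, 95, 103, 115, 116, 117, 120, 122, 121, 148, 193]
226 [110, 110, 93, 88, 96, 83, 64, 74, 49, 49, 55, 74, 71, 66, 65, 65, 70, 96, 94, 96, 98, 120, 120, 197, 206, 178, 195, 190]
230 [111, 52, 154, 90, 86, 162, 145, 94, 85, 55, 46, 38, 70, 73, 64, 66, 64, 71, 95, 95, 96, 70, 119, 203, 211, 113, 105, 95]
234 [53, 56, 56, 56, 50, 49, 51, 51, 45, 50, 43, 43, 33, 67, 73, 67, 66, 66, 70, 93, 89, 34, 188, 187, 156, 107, 110, 72]
238 [59, 69, 71, 75, 49, 53, 51, 50, 51, 48, 43, 39, 40, 39, 63, 74, 66, 65, 66, 92, 31, 181, 186, 191, 103, 91, 87, 71]
242 [48, 49, 46, 49, 49, 49, 51, 51, 47, 48, 45, 39, 40, 58, 65, 63, 72, 70, 70, 38, 94, 109, 108, 107, 95, 91, 90, 66]
```

```bash
python3 -c "
from rig import job;print(job.close_job())"
```

```text
the job is handed in; nothing more can be done
None
```

The job is handed in at about 23 s: the sheet leans on the angle plate at about 25 degrees, strip end against the foot stop, let go and apparently at rest by image measurements only. The hold against stop and plate together was inferred from wrist forces, and pressing there pushed the stop about 7 mm out (origin now about 77 mm from the face). I viewed 11 pictures, one over the limit of 10.

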